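# Release the fan template from the left-hand screw press

### The arm

A 6-joint arm with a two-finger parallel gripper is mounted at the origin on the work surface. World frame = base frame: x ahead of the robot, y to its left, z up, the work surface at z = 0. Lengths are in mm, angles in rad, forces in N, time in s.
With the tool pointing down it reaches from about 275 to 750 mm from the base axis. Payload 10.2 kg.
Tool frame: the origin (TCP) lies midway between the tips of the shut fingers; the grasp point (between the pads) lies 19 mm behind it (ctrl.pinch_z is the distance from the TCP to the grasp point, in mm); x points along the fingers, z is the direction in which the jaws open and shut, and the axes are right-handed (so a half turn about x gives the same grasp; the last joint's range is limited). The gripper opens to 85 mm and grips with 20 to 120 N. Pads are 22 mm wide; open, the fingers measure 114 mm over their backs; the gripper's body (76 mm by 85 mm) begins 54 mm behind the grasp point. The pads swing forward as they close: fully open they stand 13 mm farther back than shut.
Start: joints at [-1.377, 0.313, 1.498, -0, 1.331, -0.223], TCP at [212.527, -480.066, 231.294] pointing down, gripper open.
Joint ranges: [-2.94, 2.94], [-0.97, 2.17], [0.19, 2.56], [-1.23, 4.37], [0.02, 3.11], [-2.88, 2.88]. Speed limits (rad/s): [2.39, 2.39, 3.01, 3.14, 3.14, 3.14].

### API

Orientations are given as a unit quaternion [w, x, y, z].
In Python, from rig import ctrl, capture, workorder, nets gives the robot as it stands. The module is installed in compiled form; this text tells all that it offers.
- The arm moves only by the tool send_rows, never from a script. Its argument "rows" is text: rows parted by semicolons, each of 5 numbers parted by spaces: the opening, from 0 (shut) to 1 (fully open), then the shift along the tool's x, y, z in cm, then the turn about the tool's x in units of 5 degrees (1.0 is 5 degrees). In form: grip x y z yaw; .... A call has 1 to 12 rows; each row is the pose to reach, as a shift and turn from the pose commanded when the call began, along the tool's axes at that moment; what a row does not reach only later rows make up. A row lasts 1/10 s, in which the tool goes at most 50 mm and 8.59 degrees, less where a joint would pass 70% of its speed; a pose out of reach is approached as far as the arm can. A call with a gripper value outside its range is refused whole. The fingers move at their own pace and stop on an object; "grip_force" is the grip in N (left out, the last holds). Time passes only in rows, so rows that repeat a pose let the fingers close. It gives the time, the measured TCP pose, the force and the opening at its end, in the units of the state.
- ctrl.sense(): the state, without advancing time (a new reading comes with each control period).
- capture(name): name is "scene" or "side" or "wrist"; returns a dict with "pixels" (420x560x3 uint8, red, green, blue), "intrinsics" (3x3 intrinsics, pixels), "view" (4x4, takes a point from world to camera coordinates); the wrist camera has in their place "mount" (4x4, takes a point from camera to tool coordinates, whose origin is the TCP and whose axes are the tool frame's). Camera axes: x right, y down, z forward; pixel columns grow to the right and rows downward; lengths in mm; the calibration is good to about 2 mm. A picture is of the moment at which its call begins: read the wrist's pose just before it. There is no depth.
- workorder.finish_job(): hands the job in, once; it reports no verdict.
Trained networks look in a picture, given as the dict that the camera call returned (one of the last four; its "shot" number tells which), for a name from the list of things; names that differ only in an ending like _2 or _b are one class to them, and where a whole thing is asked for, a point or a joint stands for the part that bears it (a point fixed in the world has none). Each returns a list of dicts, best first, with "confidence" (0 to 1); they miss things now and then, are a little off and sometimes report something else, mostly with a low value. They report only what shows in the picture. A call takes as long as a camera call. They do not tell look-alikes from the thing itself.
- nets.boxes_of(picture, target): "location" ([x, y, z] in mm, in world coordinates, good to about 4 mm: the middle of the surface that is visible of it).
- nets.spot_point(picture, target): "location" ([x, y, z] in mm, in world coordinates, good to about 4 mm: a listed point, or the origin of a listed thing).
The state is a dict: "time_s": time; "joints": joint angles; "dq": joint speeds; "tau": joint torques, N m; "eef_pos": TCP position; "ee_rot": TCP orientation; "force": force on the tool from outside, world axes, zero at the start; "wrist_torque": the same for the moment, N m; "grip_width": opening from 0.0 (shut) to 1.0 (fully open).
Only numpy, scipy, OpenCV 4.12 (cv2) and the standard library are available. Lean on these libraries where they do the work, as an engineer would, in place of code of your own. Each camera call takes 0.05 s, during which the arm holds its last target.

### The job

The press with the engraved clockwise arrow has a left-hand thread: unscrew its crank, turning clockwise seen from above, until you feel it come up against its stop. Then draw its plywood fan template straight out by its upright wooden grip and lay it flat in the middle of the rectangular wooden board, lengthwise along it, and let go. The presses only stand loose on the bench, so do not drag or twist either of them, and leave the unmarked press, its crank and template and the pots alone.

Things in the scene. Friction and masses are not known exactly. Their poses are not given: they have to be found in the camera images.
- press_marked: The marked press: pale cast-metal screw press, about 4.8 kg, loose on the bench; a level push or pull above about 15 N slides it. Origin on the spindle axis at the underside, z up; the template comes out towards its -x. Base plate x -110 to +85, y +-70, 16 mm thick. Guides along x, 10 mm high on the plate, inner faces at y +-41.5. A dark engraved clockwise arrow, 50 mm, lies on its rear (+x) apron.
- bridge_marked (a point): Where the spindle axis meets the top of the marked press's bridge, 58 mm above the bench. The bridge is 24 mm deep (x +-12) and 131 mm wide, underside 42 mm up, and crosses over the template on two posts. The 15 mm spindle goes down through it; its foot is a pin that stands in the template's hole and keeps the template from coming out until the screw is open.
- handle_marked (a point): Grip point of the marked press's crank handle, an upright free-spinning black sleeve 17 mm across, 40 mm tall, 50 mm out from the spindle axis; on the sleeve's axis 20 mm above the crank arm. Clockwise from above lifts it 1.6 mm per rad (101 mm up when closed, 108 at the open stop) and takes 6 N here. 2.9 to 4.2 rad remain to the hard stop, within 70 degrees of press +x: feel it.
- heel_marked (a point): Middle of the rear edge of the marked press's base plate (press x +85), 16 mm above the bench.
- template_marked: The marked press's fan template: plywood 8 mm thick, 80 mm wide (y), x -105 to +65, the -x end half round, 0.12 kg; origin at the underside. Starts in the marked press on its base plate (underside 16 mm up), x along the press's x, 1.5 mm play to each guide, its 22 mm square hole (x +47) round the pin. Draw it 40 mm, towards the press's -x, before lifting: the bridge is above it.
- template_marked_knob (a point): Grip point on that template's upright wooden grip block (36 mm along template x, 18 mm along y, from 8 to 48 mm above the template's underside), at its middle, template x -71, y 0, 34 mm above the underside.
- template_marked_mid (a point): Middle of that template's outline, at template x -20, y 0, on the underside.
- board: Light wooden laying board, fixed, 220 (x) by 130 (y) by 25 mm thick; origin at the centre of its underside on the bench, x along its length, top at 25 mm.
- press_plain: The unmarked press: the same but without the arrow and with an ordinary right-hand thread. Bystander.
- handle_plain (a point): Crank handle of the unmarked press, to be left alone.
- template_plain: The unmarked press's template, same as the other, to be left in its press.
- paste_pot: White paste pot, 72 mm across and 75 mm tall, origin at its underside. Bystander.
- glue_tin: Plain aluminium tin, 60 mm across and 60 mm tall, origin at its underside. Bystander.
Not all that is in view belongs to the job. What is shaped like the press_marked but blue or orange is not meant.

How it is judged:
By the outcome, as a careful person would: the job done as asked, in the order asked, and still so for the second after the job is handed in, with the robot touching nothing.
It also fails if it takes over 72 s, if anything falls off the work surface, if the arm or the gripper's body presses on something with over 40 N, if the wrist force passes 120 N, or if a joint passes its speed limit or range.

## Working session

There is one attempt and no reset: what is moved stays moved. The work goes in short steps, Python scripts to look and compute and a tool call to move; the robot and the scene stay as the last step left them, time stands still between calls to the robot, and variables do not carry over. Pictures are saved under pics/ and viewed, and the job is handed in when it is done.

Besides the shell and the picture viewer there is one more tool, called after ">>>" as a command line: name --argument value ..., lists and objects as JSON in quotes. send_rows: Moves the arm, as the interface text tells. Its arguments: {"type":"object","properties":{"rows":{"type":"string"},"grip_force":{"type":"number"}},"required":["rows"]}

```bash
mkdir -p pics; cat > h.py <<'E'
import numpy as np, cv2
from rig import ctrl, capture, workorder, nets
from scipy.spatial.transform import Rotation as R
def save(p,n,s=1): cv2.imwrite('pics/'+n+'.png',cv2.cvtColor(p['pixels'],cv2.COLOR_RGB2BGR))
def proj(p,X,V=None):
    V=p['view'] if V is None else V
    c=V[:3,:3]@np.array(X,float)+V[:3,3]; u=p['intrinsics']@c; return u[:2]/u[2]
def ray(p,uv,z,V=None):
    V=p['view'] if V is None else V
    d=np.linalg.inv(p['intrinsics'])@np.array([uv[0],uv[1],1.]); Rm=V[:3,:3]; o=-Rm.T@V[:3,3]; d=Rm.T@d
    return o+d*(z-o[2])/d[2]
def wview(p,s):
    T=np.eye(4);T[:3,:3]=R.from_quat(s['ee_rot'],scalar_first=True).as_matrix();T[:3,3]=s['eef_pos']
    return np.linalg.inv(T@p['mount'])
def tool(s): return R.from_quat(s['ee_rot'],scalar_first=True).as_matrix()
E
python3 - <<'E'
from h import *
np.set_printoptions(precision=1,suppress=True)
s=ctrl.sense(); print({k:s[k] for k in s}); print(tool(s))
print(ctrl.pinch_z)
for n in ['scene','side']:
    p=capture(n); save(p,n+'0'); print(n)
    for t in ['press_marked','bridge_marked','handle_marked','heel_marked','template_marked_knob','template_marked_mid','board','paste_pot','glue_tin']:
        print(t,[(np.array(d['location']).round(0),round(d['confidence'],2)) for d in nets.spot_point(p,t)][:4])
E
```

```text
{'time_s': 0.0, 'joints': array([-1.4,  0.3,  1.5, -0. ,  1.3, -0.2]), 'dq': array([ 0.,  0., -0.,  0., -0., -0.]), 'tau': array([ -0. , -41.2, -26. ,  -0. ,   0. ,  -0. ]), 'eef_pos': array([ 212.5, -479.8,  230.7]), 'ee_rot': array([ 0.6,  0.4,  0.6, -0.4]), 'force': array([ 0.1,  0.8, -0.5]), 'wrist_torque': array([ 0.,  0., -0.]), 'grip_width': 1.0005050351436815}
[[-0.   0.9  0.4]
 [ 0.   0.4 -0.9]
 [-1.   0.  -0. ]]
18.700000000000003
scene
press_marked [(array([217., 344.,  -2.]), 0.84), (array([649.,   4.,  -3.]), 0.69), (array([ 235., -290.,   -1.]), 0.67), (array([559., 287.,  -1.]), 0.49)]
bridge_marked [(array([ 236., -293.,   56.]), 0.73), (array([557., 290.,   2.]), 0.68), (array([220., 344.,  54.]), 0.64), (array([649.,   0.,  56.]), 0.57)]
handle_marked [(array([610., -25., 102.]), 0.79), (array([238., 299., 104.]), 0.66), (array([ 287., -290.,  106.]), 0.64)]
heel_marked [(array([ 320., -282.,   15.]), 0.94), (array([252., 276.,  16.]), 0.93), (array([733.,  -6.,  19.]), 0.64), (array([643.,  -3.,  56.]), 0.6)]
template_marked_knob [(array([533.,  19.,  47.]), 0.76), (array([649.,   2.,  -1.]), 0.29)]
template_marked_mid []
board [(array([559., 289.,   1.]), 0.75)]
paste_pot [(array([688., 162.,  -2.]), 0.63)]
glue_tin [(array([ 684., -154.,   -2.]), 0.91)]
side
press_marked [(array([ 238., -290.,    4.]), 0.92), (array([653.,   4.,   4.]), 0.75)]
bridge_marked [(array([652.,   3.,  59.]), 0.97), (array([213., 345.,  57.]), 0.82), (array([ 235., -291.,   58.]), 0.57)]
handle_marked [(array([240., 301., 100.]), 0.8), (array([605., -23., 107.]), 0.62)]
heel_marked [(array([248., 270.,  16.]), 0.91), (array([731., -10.,  17.]), 0.88)]
template_marked_knob [(array([530.,  22.,  56.]), 0.68)]
template_marked_mid [(array([584.,   9.,  15.]), 0.79)]
board [(array([556., 292.,   6.]), 0.63)]
paste_pot [(array([691., 161.,   1.]), 0.55)]
glue_tin [(array([ 686., -156.,    0.]), 0.77)]
```

View pics/scene0.png

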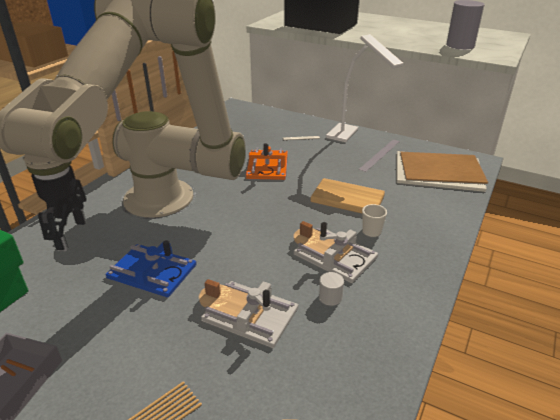

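View pics/side0.png

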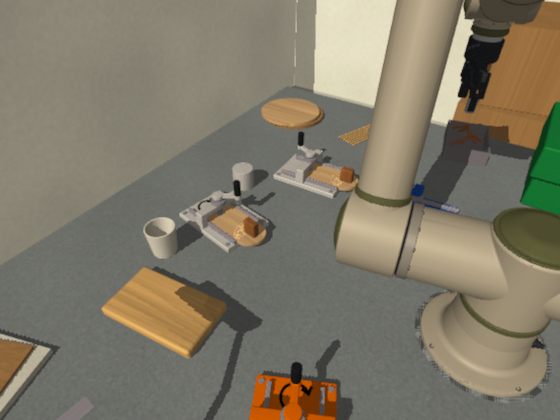

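```bash
python3 - <<'E'
from h import *
np.set_printoptions(precision=3,suppress=True)
s=ctrl.sense(); p=capture('wrist'); print(p['mount'],p['intrinsics']); save(p,'wrist0')
Rm=tool(s); print(Rm)
a=cv2.imread('pics/scene0.png')[215:345,190:390]
cv2.imwrite('pics/crop.png',cv2.resize(a,None,fx=4,fy=4,interpolation=cv2.INTER_CUBIC))
d=np.array([600,0,300])-s['eef_pos']; print(Rm.T@d/10)
E
```

```text
[[   0.      -0.323    0.946 -142.557]
 [  -0.      -0.946   -0.323   83.897]
 [   1.      -0.      -0.       0.815]
 [   0.       0.       0.       1.   ]] [[325.69    0.    277.062]
 [  0.    325.69  210.33 ]
 [  0.      0.      1.   ]]
[[-0.     0.914  0.405]
 [ 0.     0.405 -0.914]
 [-1.     0.    -0.   ]]
[ -6.869  54.865 -28.209]
```

View pics/crop.png

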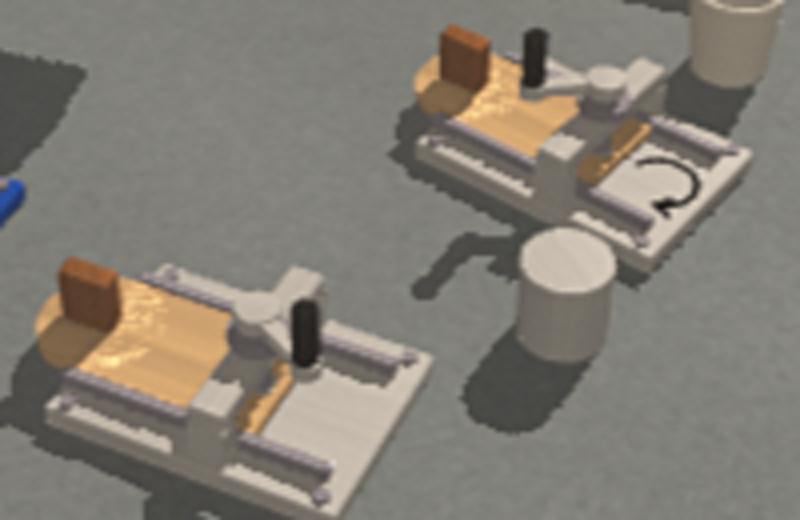

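>>> send_rows --rows "1 -6.9 54.9 -28.2 -21.8;1 -6.9 54.9 -28.2 -21.8;1 -6.9 54.9 -28.2 -21.8;1 -6.9 54.9 -28.2 -21.8;1 -6.9 54.9 -28.2 -21.8;1 -6.9 54.9 -28.2 -21.8;1 -6.9 54.9 -28.2 -21.8;1 -6.9 54.9 -28.2 -21.8;1 -6.9 54.9 -28.2 -21.8;1 -6.9 54.9 -28.2 -21.8;1 -6.9 54.9 -28.2 -21.8;1 -6.9 54.9 -28.2 -21.8"

```text
time_s: 2.25
eef_pos: [588.2, -14.3, 298.3]
ee_rot: [0.67, -0.227, 0.67, 0.226]
force: [0.4, -1.0, 0.2]
grip_width: 1.005
```

>>> send_rows --rows "1 0 0 0 0;1 0 0 0 0"

```text
time_s: 2.45
eef_pos: [587.3, -15.6, 297.4]
ee_rot: [0.67, -0.225, 0.671, 0.225]
force: [-1.3, -0.9, -0.2]
grip_width: 0.999
```

```bash
cat > look.py <<'E'
from h import *
import sys
np.set_printoptions(precision=1,suppress=True)
s=ctrl.sense(); p=capture('wrist'); save(p,sys.argv[1])
print(s['time_s'],s['eef_pos'],s['joints'],s['force'],s['grip_width']);print(tool(s).round(4))
for t in sys.argv[2:]:
    print(t,[(np.array(d['location']).round(1),round(d['confidence'],2)) for d in nets.spot_point(p,t)][:3])
E
python3 look.py w1 press_marked bridge_marked handle_marked heel_marked template_marked_knob template_marked_mid template_marked
```

```text
2.45 [587.3 -15.6 297.4] [-0.2  0.4  1.2 -0.   1.5 -0.9] [-1.3 -0.9 -0.2] 0.999435787531636
[[-0.  -0.6  0.8]
 [-0.   0.8  0.6]
 [-1.   0.  -0. ]]
press_marked [(array([649.4,  -0.5,   0.5]), 0.95)]
bridge_marked [(array([650.6,  -0.7,  55.7]), 0.72)]
handle_marked [(array([606.7, -26.2, 100.2]), 0.62)]
heel_marked [(array([ 321.7, -285.4,   18.3]), 0.94), (array([731.9, -18.1,  13.7]), 0.73)]
template_marked_knob [(array([533.9,  24.3,  49. ]), 0.63)]
template_marked_mid [(array([581. ,  10.8,  11.2]), 0.6), (array([ 508.4, -302.6,   15.4]), 0.25), (array([731.5, -15. ,  16.3]), 0.2)]
template_marked [(array([601.2,   9.3,  17.5]), 0.72), (array([732.9, -15.3,  13.1]), 0.23)]
```

View pics/w1.png

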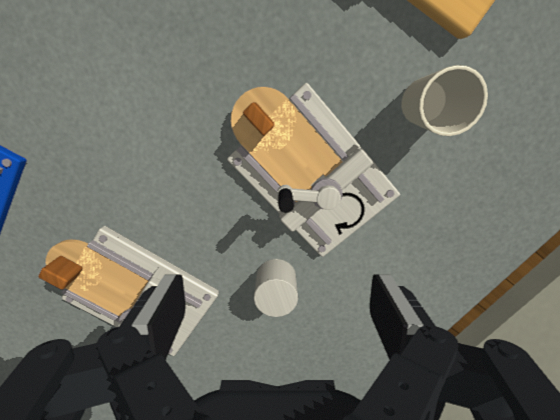

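```bash
python3 - <<'E'
import cv2
a=cv2.imread('pics/w1.png')[75:265,215:410]
cv2.imwrite('pics/w1c.png',cv2.resize(a,None,fx=3,fy=3,interpolation=cv2.INTER_CUBIC))
E
```

```text
(no output)
```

View pics/w1c.png

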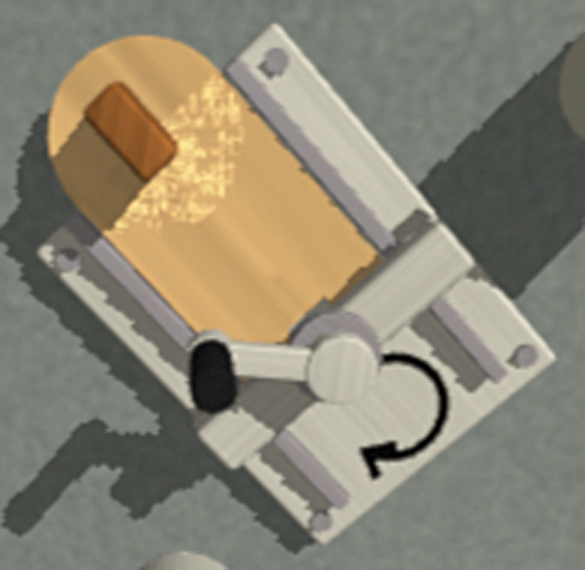

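```bash
python3 - <<'E'
from h import *
from scipy.optimize import least_squares
np.set_printoptions(precision=2,suppress=True)
s=ctrl.sense(); p=capture('wrist'); V=wview(p,s)
print(s['joints'],s['ee_rot'],np.degrees(np.arctan2(tool(s)[1,2],tool(s)[0,2])))
uv=np.array([(277,25),(553,355),(322,541),(40,250)])/3+[215,75]
m=np.array([(-110,70),(85,70),(85,-70),(-110,-70)],float)
P=np.array([ray(p,u,16,V)[:2] for u in uv]);print(P)
def f(x):
    c,si=np.cos(x[2]),np.sin(x[2]); return (m@np.array([[c,si],[-si,c]])+x[:2]-P).ravel()
r=least_squares(f,[650,0,-.15]);print(r.x[:2],np.degrees(r.x[2]),r.fun)
h=lambda q,z:ray(p,np.array(q)/3+[215,75],z,V)
print('handle top',h((213,392),121),'bot',h((212,358),81))
for z in (81,85,90):print('hub',h((342,370),z))
print('knob top',[h(q,64) for q in((119,83),(176,148),(137,178),(87,115))])
E
```

```text
[-0.23  0.42  1.17  0.    1.55 -0.87] [ 0.67 -0.22  0.67  0.22] 36.945851260419495
[[556.16  85.94]
 [742.4   52.31]
 [718.39 -82.16]
 [530.77 -47.49]]
[649.23  -0.1 ] -10.384946892475103 [-2.51  2.64  3.05  1.12  1.83 -2.12 -2.37 -1.64]
handle top [607.66 -28.35 121.  ] bot [607.75 -27.42  81.  ]
hub [650.56  -1.21  81.  ]
hub [649.31  -0.65  85.  ]
hub [647.74   0.05  90.  ]
knob top [array([520.26,  31.55,  64.  ]), array([550.73,  25.62,  64.  ]), array([545.54,   7.98,  64.  ]), array([517.35,  15.31,  64.  ])]
```

```bash
cat > go.py <<'E'
# go.py x y z jawdeg -> row numbers
from h import *
import sys
np.set_printoptions(precision=2,suppress=True)
x,y,z,j=map(float,sys.argv[1:5]); s=ctrl.sense(); T=tool(s)
a=np.degrees(np.arctan2(T[1,2],T[0,2]))
print('t',s['time_s'],'pos',s['eef_pos'],'jaw',a.round(1),'q',s['joints'],'F',s['force'],'g',s['grip_width'],'tilt',T[:,0])
d=(T.T@(np.array([x,y,z])-s['eef_pos']))/10
print('row',d, -(j-a)/5)
E
python3 go.py 607.6 -28 190 124
```

```text
t 2.9 pos [587.06 -16.69 298.09] jaw 37.0 q [-0.23  0.42  1.17 -0.    1.55 -0.87] F [-0.68 -0.12 -0.83] g 0.9963415251432798 tilt [ 0. -0. -1.]
row [10.81 -2.14  0.96] -17.407462123007882
```

>>> send_rows --rows "1 10.8 -2.15 0.95 -17.4;1 10.8 -2.15 0.95 -17.4;1 10.8 -2.15 0.95 -17.4;1 10.8 -2.15 0.95 -17.4;1 10.8 -2.15 0.95 -17.4;1 10.8 -2.15 0.95 -17.4;1 10.8 -2.15 0.95 -17.4;1 10.8 -2.15 0.95 -17.4;1 10.8 -2.15 0.95 -17.4;1 10.8 -2.15 0.95 -17.4;1 10.8 -2.15 0.95 -17.4;1 10.8 -2.15 0.95 -17.4"

```text
time_s: 4.1
eef_pos: [607.7, -27.8, 190.0]
ee_rot: [0.333, -0.624, 0.333, 0.624]
force: [0.5, 0.2, 0.0]
grip_width: 0.999
```

```bash
python3 go.py 607.6 -28 89 124; python3 look.py w2 handle_marked bridge_marked press_marked
```

```text
t 4.1 pos [607.71 -27.79 189.98] jaw 123.8 q [-0.24  0.53  1.29  0.    1.32 -2.4 ] F [0.55 0.2  0.04] g 0.9994593543395361 tilt [-0.  0. -1.]
row [10.1   0.02 -0.01] -0.035586162632085916
4.1 [607.7 -27.8 190. ] [-0.2  0.5  1.3  0.   1.3 -2.4] [0.5 0.2 0. ] 0.9994593543395361
[[-0.  -0.8 -0.6]
 [ 0.  -0.6  0.8]
 [-1.   0.   0. ]]
handle_marked [(array([606.4, -26.3, 102.4]), 0.59)]
bridge_marked [(array([650.8,  -0.8,  57.8]), 0.65), (array([602. ,   7. ,  20.2]), 0.62)]
press_marked [(array([646.5,   2.3,   3.9]), 0.56)]
```

View pics/w2.png

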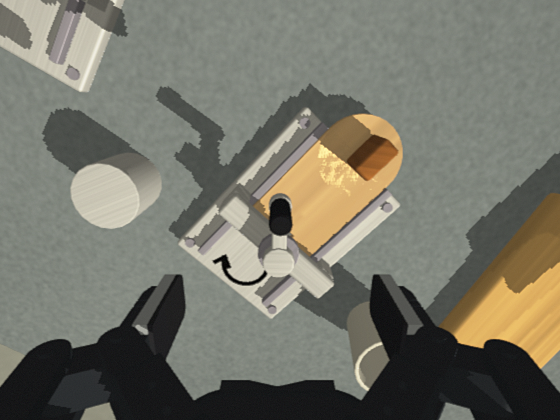

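>>> send_rows --rows "1 4 0 0.1 0;1 7.5 0 0.15 0;1 10.1 0 0.15 0;1 10.1 0 0.15 0;0.6 10.1 0 0.15 0;0.45 10.1 0 0.15 0;0.35 10.1 0 0.15 0;0.28 10.1 0 0.15 0;0.28 10.1 0 0.15 0;0.28 10.1 0 0.15 0" --grip_force 20

```text
time_s: 5.3
eef_pos: [607.0, -26.4, 89.2]
ee_rot: [-0.332, 0.624, -0.332, -0.624]
force: [-2.1, 1.0, 0.3]
grip_width: 0.281
```

```bash
python3 go.py 607.6 -28 89 124; python3 look.py w3 
```

```text
t 5.3 pos [606.99 -26.43  89.2 ] jaw 124.0 q [-0.24  0.63  1.4   0.    1.11 -2.4 ] F [-2.08  1.02  0.28] g 0.2806474090049194 tilt [ 0. -0. -1.]
row [ 0.02  0.04 -0.16] 0.0025755586016316554
5.3 [607.  -26.4  89.2] [-0.2  0.6  1.4  0.   1.1 -2.4] [-2.1  1.   0.3] 0.2806474090049194
[[ 0.  -0.8 -0.6]
 [-0.  -0.6  0.8]
 [-1.  -0.  -0. ]]
```

View pics/w3.png

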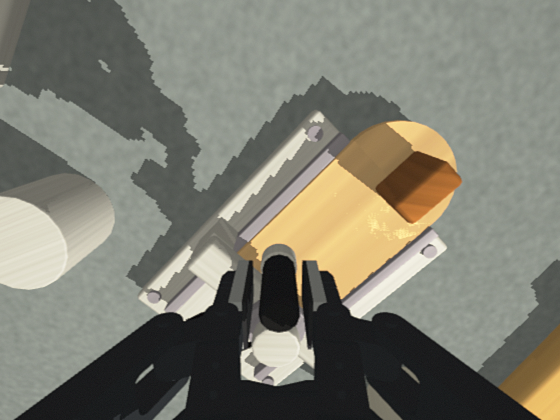

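>>> send_rows --rows "0.28 -0.01 -0.02 0.44 1;0.28 -0.03 -0.08 0.87 2;0.28 -0.04 -0.17 1.29 3;0.28 -0.06 -0.30 1.71 4;0.28 -0.07 -0.47 2.11 5;0.28 -0.08 -0.67 2.50 6"

```text
time_s: 5.95
eef_pos: [598.8, -3.0, 89.9]
ee_rot: [-0.483, 0.517, -0.483, -0.516]
force: [1.5, -5.7, -0.3]
grip_width: 0.279
```

```bash
cat > st.py <<'E'
from h import *
np.set_printoptions(precision=2,suppress=True)
C=np.array([649.2,0.]); s=ctrl.sense(); T=tool(s); d=s['eef_pos'][:2]-C
y,z=T[:2,1],T[:2,2]
print('t',s['time_s'],'pos',s['eef_pos'],'r',np.hypot(*d).round(1),'phi',np.degrees(np.arctan2(d[1],d[0])).round(1),'radial ang(y)',np.degrees(np.arctan2(y[1],y[0])).round(1))
print('F tangential(z)',(s['force'][:2]@z).round(1),'radial',(s['force'][:2]@y).round(1),'Fz',s['force'][2].round(1),'j6',s['joints'][5].round(2),'g',s['grip_width'],'along y err',(d@y-50).round(1),'z err',(d@z).round(1))
E
python3 st.py; python3 look.py w4
```

```text
t 5.95 pos [598.77  -3.    89.93] r 50.5 phi -176.6 radial ang(y) -176.2
F tangential(z) -5.8 radial -1.1 Fz -0.3 j6 -1.84 g 0.27943850225935984 along y err 0.5 z err 0.3
5.95 [598.8  -3.   89.9] [-0.2  0.6  1.4 -0.   1.1 -1.8] [ 1.5 -5.7 -0.3] 0.27943850225935984
[[ 0.  -1.  -0.1]
 [-0.  -0.1  1. ]
 [-1.  -0.  -0. ]]
```

View pics/w4.png

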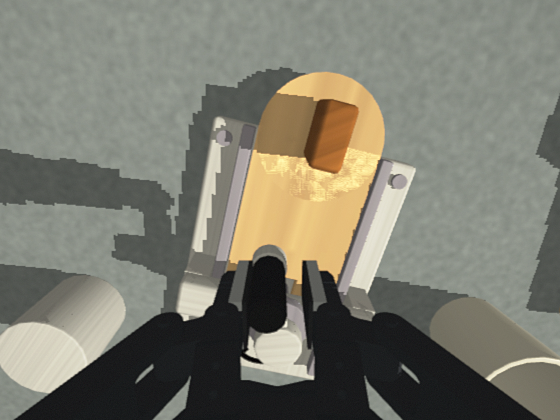

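>>> send_rows --rows "0.28 -0.01 -0.02 0.44 1;0.28 -0.03 -0.08 0.87 2;0.28 -0.04 -0.17 1.29 3;0.28 -0.06 -0.30 1.71 4;0.28 -0.07 -0.47 2.11 5;0.28 -0.08 -0.67 2.50 6;0.28 -0.10 -0.90 2.87 7;0.28 -0.11 -1.17 3.21 8;0.28 -0.13 -1.46 3.54 9;0.28 -0.14 -1.79 3.83 10;0.28 -0.15 -2.13 4.10 11;0.28 -0.17 -2.50 4.33 12"

```text
time_s: 7.2
eef_pos: [619.6, 42.5, 91.3]
ee_rot: [0.675, -0.206, 0.677, 0.206]
force: [-5.5, -3.4, 1.9]
grip_width: 0.282
```

```bash
python3 st.py
```

```text
t 7.2 pos [619.61  42.53  91.26] r 51.8 phi 124.8 radial ang(y) 123.9
F tangential(z) -6.5 radial 0.2 Fz 1.9 j6 -0.71 g 0.28232617021025236 along y err 1.8 z err -0.9
```

>>> send_rows --rows "0.28 -0.01 -0.05 0.44 1;0.28 -0.03 -0.13 0.87 2;0.28 -0.04 -0.25 1.29 3;0.28 -0.06 -0.40 1.71 4;0.28 -0.07 -0.57 2.11 5;0.28 -0.08 -0.77 2.50 6;0.28 -0.10 -1.00 2.87 7;0.28 -0.11 -1.27 3.21 8;0.28 -0.13 -1.56 3.54 9;0.28 -0.14 -1.89 3.83 10;0.28 -0.15 -2.23 4.10 11;0.28 -0.17 -2.60 4.33 12"

```text
time_s: 8.4
eef_pos: [669.9, 46.4, 92.9]
ee_rot: [0.688, 0.16, 0.69, -0.159]
force: [-5.4, 3.8, 2.1]
grip_width: 0.28
```

```bash
python3 st.py
```

```text
t 8.4 pos [669.92  46.37  92.87] r 50.8 phi 65.9 radial ang(y) 63.9
F tangential(z) -6.5 radial 1.0 Fz 2.1 j6 0.35 g 0.2798426542388775 along y err 0.8 z err -1.8
```

>>> send_rows --rows "0.28 -0.01 -0.03 0.35 0.7;0.28 -0.02 -0.08 0.68 1.4;0.28 -0.03 -0.12 1.0 2.1;0.28 -0.04 -0.2 1.31 2.8"

```text
time_s: 8.8
eef_pos: [680.9, 39.1, 93.3]
ee_rot: [0.663, 0.242, 0.666, -0.242]
force: [-4.7, 4.5, 2.2]
grip_width: 0.28
```

```bash
python3 st.py
```

```text
t 8.8 pos [680.9   39.14  93.3 ] r 50.4 phi 51.0 radial ang(y) 50.0
F tangential(z) -6.4 radial 0.4 Fz 2.2 j6 0.58 g 0.2798703859580329 along y err 0.4 z err -0.9
```

Now small steps, checking force.

>>> send_rows --rows "0.28 -0.01 -0.01 0.15 0.35;0.28 -0.01 -0.02 0.3 0.7"

```text
time_s: 9.0
eef_pos: [683.1, 37.1, 93.4]
ee_rot: [0.656, 0.262, 0.658, -0.262]
force: [-4.7, 4.0, 1.5]
grip_width: 0.281
```

```bash
python3 st.py
```

```text
t 9.0 pos [683.11  37.1   93.4 ] r 50.3 phi 47.6 radial ang(y) 46.5
F tangential(z) -6.1 radial -0.3 Fz 1.5 j6 0.64 g 0.2807566022924368 along y err 0.3 z err -0.9
```

>>> send_rows --rows "0.28 -0.01 -0.01 0.15 0.35;0.28 -0.01 -0.02 0.3 0.7"

```text
time_s: 9.2
eef_pos: [685.2, 35.0, 93.5]
ee_rot: [0.648, 0.282, 0.65, -0.281]
force: [-4.0, 5.1, 1.6]
grip_width: 0.277
```

```bash
python3 st.py
```

```text
t 9.2 pos [685.16  35.01  93.54] r 50.2 phi 44.2 radial ang(y) 43.1
F tangential(z) -6.5 radial 0.6 Fz 1.6 j6 0.7 g 0.27672411171902833 along y err 0.2 z err -1.0
```

>>> send_rows --rows "0.28 -0.01 -0.01 0.15 0.35;0.28 -0.01 -0.02 0.3 0.7"

```text
time_s: 9.4
eef_pos: [687.1, 32.7, 93.6]
ee_rot: [0.639, 0.302, 0.641, -0.301]
force: [-4.1, 4.7, 2.0]
grip_width: 0.276
```

>>> send_rows --rows "0.28 -0.01 -0.01 0.15 0.35;0.28 -0.01 -0.02 0.3 0.7"

```text
time_s: 9.6
eef_pos: [688.9, 30.3, 93.7]
ee_rot: [0.629, 0.321, 0.631, -0.32]
force: [-3.1, 4.8, 2.2]
grip_width: 0.281
```

>>> send_rows --rows "0.28 -0.01 -0.01 0.15 0.35;0.28 -0.01 -0.02 0.3 0.7"

```text
time_s: 9.8
eef_pos: [690.6, 27.9, 93.9]
ee_rot: [0.619, 0.34, 0.621, -0.339]
force: [-3.0, 5.7, 1.6]
grip_width: 0.275
```

>>> send_rows --rows "0.28 -0.01 -0.01 0.15 0.35;0.28 -0.01 -0.02 0.3 0.7"

```text
time_s: 10.0
eef_pos: [692.1, 25.2, 94.0]
ee_rot: [0.608, 0.359, 0.61, -0.358]
force: [-1.4, 4.3, 1.4]
grip_width: 0.281
```

>>> send_rows --rows "0.28 -0.01 -0.01 0.15 0.35;0.28 -0.01 -0.02 0.3 0.7"

```text
time_s: 10.2
eef_pos: [693.4, 22.6, 94.1]
ee_rot: [0.597, 0.377, 0.599, -0.377]
force: [-2.1, 5.1, 0.8]
grip_width: 0.28
```

>>> send_rows --rows "0.28 -0.01 -0.01 0.15 0.35;0.28 -0.01 -0.02 0.3 0.7"

```text
time_s: 10.4
eef_pos: [694.5, 19.8, 94.2]
ee_rot: [0.585, 0.395, 0.587, -0.395]
force: [-2.9, 5.4, 1.2]
grip_width: 0.279
```

>>> send_rows --rows "0.28 -0.01 -0.01 0.15 0.35;0.28 -0.01 -0.02 0.3 0.7"

```text
time_s: 10.6
eef_pos: [695.5, 17.0, 94.3]
ee_rot: [0.573, 0.413, 0.575, -0.412]
force: [-0.9, 6.0, 0.3]
grip_width: 0.28
```

```bash
python3 st.py
```

```text
t 10.6 pos [695.53  16.97  94.29] r 49.3 phi 20.1 radial ang(y) 18.6
F tangential(z) -6.0 radial 1.1 Fz 0.3 j6 1.1 g 0.2804312965077606 along y err -0.7 z err -1.3
```

>>> send_rows --rows "0.28 -0.01 0 0.15 0.35;0.28 -0.01 0 0.3 0.7"

```text
time_s: 10.8
eef_pos: [696.5, 14.1, 94.3]
ee_rot: [0.56, 0.431, 0.562, -0.43]
force: [-1.5, 6.1, 1.5]
grip_width: 0.283
```

>>> send_rows --rows "0.28 -0.01 0 0.15 0.35;0.28 -0.01 0 0.3 0.7"

```text
time_s: 11.0
eef_pos: [697.3, 11.2, 94.5]
ee_rot: [0.547, 0.447, 0.549, -0.447]
force: [-2.1, 5.0, 1.3]
grip_width: 0.276
```

>>> send_rows --rows "0.28 -0.01 0 0.15 0.35;0.28 -0.01 0 0.3 0.7"

```text
time_s: 11.2
eef_pos: [698.0, 8.3, 94.6]
ee_rot: [0.533, 0.464, 0.535, -0.463]
force: [-0.9, 5.5, 1.5]
grip_width: 0.28
```

>>> send_rows --rows "0.28 -0.01 0 0.15 0.35;0.28 -0.01 0 0.3 0.7"

```text
time_s: 11.4
eef_pos: [698.4, 6.0, 94.7]
ee_rot: [0.518, 0.48, 0.521, -0.479]
force: [-1.9, 11.7, 1.3]
grip_width: 0.276
```

>>> send_rows --rows "0.28 0 0 0 0;0.28 0 0 0 0"

```text
time_s: 11.6
eef_pos: [698.4, 6.2, 94.8]
ee_rot: [0.519, 0.48, 0.521, -0.479]
force: [-1.0, 8.5, 1.4]
grip_width: 0.284
```

>>> send_rows --rows "0.28 0 0 0.08 0.1"

```text
time_s: 11.7
eef_pos: [698.5, 5.8, 94.7]
ee_rot: [0.517, 0.482, 0.519, -0.481]
force: [-1.1, 11.5, 1.0]
grip_width: 0.279
```

```bash
python3 st.py;python3 look.py w5 press_marked handle_marked heel_marked bridge_marked
```

```text
t 11.7 pos [698.45   5.79  94.74] r 49.6 phi 6.7 radial ang(y) 4.2
F tangential(z) -11.5 radial -0.3 Fz 1.0 j6 1.34 g 0.2787814035143229 along y err -0.5 z err -2.2
11.7 [698.5   5.8  94.7] [-0.2  0.8  1.   0.   1.3  1.3] [-1.1 11.5  1. ] 0.2787814035143229
[[-0.   1.   0.1]
 [ 0.   0.1 -1. ]
 [-1.  -0.  -0. ]]
press_marked [(array([645.2,   0.4,   3.3]), 0.67)]
handle_marked [(array([701.6,  13.1, 104. ]), 0.96)]
heel_marked [(array([734.7, -15.9,  13.3]), 0.61)]
bridge_marked [(array([650.5,  -0.9,  57.6]), 0.57)]
```

View pics/w5.png

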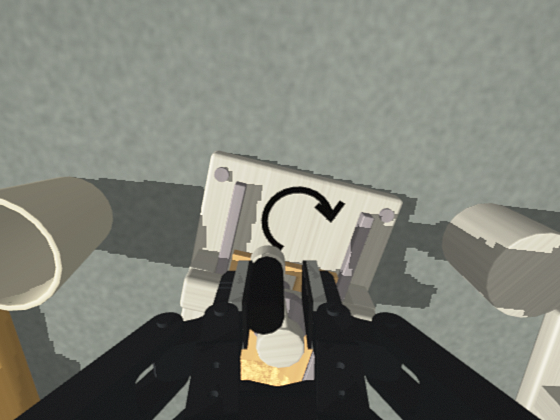

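>>> send_rows --rows "0.28 0 0 -0.3 0;0.28 0 0 -0.45 0;0.6 0 0 -0.45 0;0.6 0 0 -0.45 0;0.6 -3 0 -0.45 0;0.6 -7 0 -0.45 0;0.9 -11 0 -0.45 0;0.9 -11 0 -0.45 0"

```text
time_s: 12.75
eef_pos: [700.3, 6.9, 211.7]
ee_rot: [0.52, 0.484, 0.514, -0.48]
force: [-0.1, -0.5, -0.7]
grip_width: 0.9
```

```bash
python3 go.py 533.3 20.8 200 -100.4; python3 look.py w6 handle_marked; python3 - <<'E'
from h import *
for n in ['scene','side']:
    p=capture(n); save(p,n+'1')
    for t in ['press_marked','bridge_marked','handle_marked','heel_marked','template_marked_knob','board']: print(n,t,[(np.array(d['location']).round(0),round(d['confidence'],2)) for d in nets.spot_point(p,t)][:4])
E
```

```text
t 12.75 pos [700.32   6.93 211.72] jaw -86.0 q [-0.16  0.73  0.9  -0.    1.5   1.34] F [-0.06 -0.48 -0.7 ] g 0.899681390385998 tilt [ 0.01 -0.   -1.  ]
row [  0.99 -16.58  -2.55] 2.8814480866740753
12.75 [700.3   6.9 211.7] [-0.2  0.7  0.9 -0.   1.5  1.3] [-0.1 -0.5 -0.7] 0.899681390385998
[[ 0.   1.   0.1]
 [-0.   0.1 -1. ]
 [-1.   0.   0. ]]
handle_marked []
scene press_marked [(array([216., 348.,   1.]), 0.8), (array([648.,   5.,  -2.]), 0.73), (array([ 235., -289.,    2.]), 0.62)]
scene bridge_marked [(array([646.,  -1.,  56.]), 0.86), (array([ 234., -293.,   56.]), 0.72), (array([220., 341.,  57.]), 0.6)]
scene handle_marked [(array([ 290., -288.,  101.]), 0.69), (array([700.,  12., 108.]), 0.56), (array([238., 304., 105.]), 0.46)]
scene heel_marked [(array([733.,  -9.,  20.]), 0.77), (array([256., 270.,  13.]), 0.72), (array([ 317., -284.,   17.]), 0.7)]
scene template_marked_knob [(array([534.,  21.,  49.]), 0.63)]
scene board [(array([558., 290.,  -2.]), 0.71)]
side press_marked [(array([655.,   3.,   0.]), 0.86), (array([ 237., -290.,    1.]), 0.73)]
side bridge_marked [(array([651.,   1.,  59.]), 0.96), (array([214., 345.,  58.]), 0.7), (array([ 235., -292.,   61.]), 0.55)]
side handle_marked [(array([236., 303.,  97.]), 0.86), (array([698.,  10., 111.]), 0.71), (array([ 291., -284.,  104.]), 0.6)]
side heel_marked [(array([250., 271.,  13.]), 0.62), (array([735., -14.,  16.]), 0.56)]
side template_marked_knob [(array([533.,  19.,  51.]), 0.74)]
side board [(array([556., 289.,   4.]), 0.81)]
```

View pics/w6.png

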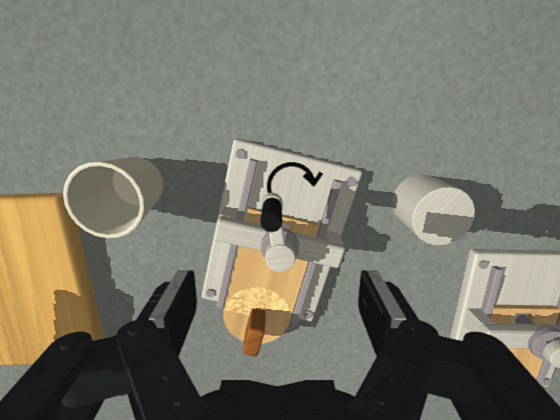

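>>> send_rows --rows "0.9 1 -5 -0.8 0.9;0.9 1 -10 -1.6 1.8;0.9 1 -15 -2.3 2.9;0.9 1 -16.6 -2.55 2.9;0.9 1 -16.6 -2.55 2.9;0.9 1 -16.6 -2.55 2.9"

```text
time_s: 14.15
eef_pos: [531.5, 21.3, 195.4]
ee_rot: [0.453, 0.544, 0.452, -0.543]
force: [-0.1, 0.4, -0.4]
grip_width: 0.903
```

```bash
python3 go.py 533.3 20.8 31 -100.4; python3 look.py w7 template_marked_knob press_marked; python3 - <<'E'
import cv2
a=cv2.imread('pics/side1.png')[260:360,90:240]
cv2.imwrite('pics/s1c.png',cv2.resize(a,None,fx=5,fy=5,interpolation=cv2.INTER_CUBIC))
a=cv2.imread('pics/w7.png')[180:420,130:430]
cv2.imwrite('pics/w7c.png',cv2.resize(a,None,fx=2.5,fy=2.5,interpolation=cv2.INTER_CUBIC))
E
```

```text
t 14.15 pos [531.49  21.28 195.43] jaw -100.5 q [-0.18  0.36  1.53  0.    1.25  1.57] F [-0.1   0.38 -0.36] g 0.9031564808911926 tilt [ 0. -0. -1.]
row [16.44  0.16  0.01] -0.017311034572628614
14.15 [531.5  21.3 195.4] [-0.2  0.4  1.5  0.   1.3  1.6] [-0.1  0.4 -0.4] 0.9031564808911926
[[ 0.   1.  -0.2]
 [-0.  -0.2 -1. ]
 [-1.   0.  -0. ]]
template_marked_knob [(array([533.2,  21. ,  50.1]), 0.55)]
press_marked [(array([644.7,  -0.6,   3.2]), 0.77), (array([ 237.7, -290.4,    1.2]), 0.59)]
```

View pics/w7.png

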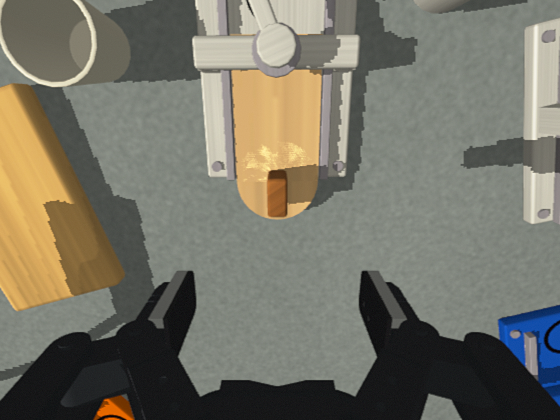

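View pics/s1c.png

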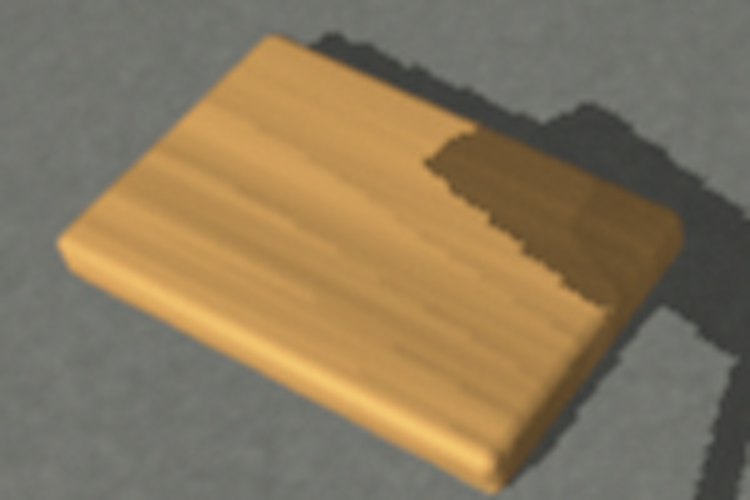

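>>> send_rows --rows "0.6 4.5 0.15 0 0;0.6 9 0.15 0 0;0.6 13 0.15 0 0;0.6 15.5 0.15 0 0;0.6 16.3 0.15 0 0;0.6 16.3 0.15 0 0;0.3 16.3 0.15 0 0;0 16.3 0.15 0 0;0 16.3 0.15 0 0;0 16.3 0.15 0 0;0 16.3 0.15 0 0" --grip_force 40

```text
time_s: 15.4
eef_pos: [533.5, 21.0, 33.3]
ee_rot: [0.453, 0.544, 0.451, -0.543]
force: [0.3, 0.6, 6.9]
grip_width: 0.202
```

```bash
python3 st.py; python3 go.py 533.3 20.8 31 -100.4; python3 look.py w8; python3 - <<'E'
from h import *
from scipy.optimize import least_squares
p=capture('side')
uv=np.array([(275,35),(683,215),(490,455),(60,240)])/5+[90,260]
P=np.array([ray(p,u,25)[:2] for u in uv]);print(P.round(1))
for i in range(4): print(np.linalg.norm(P[i]-P[(i+1)%4]).round(1),np.degrees(np.arctan2(*(P[(i+1)%4]-P[i])[::-1])).round(1))
print(P.mean(0))
E
```

```text
t 15.4 pos [533.45  21.01  33.27] r 117.6 phi 169.7 radial ang(y) -10.5
F tangential(z) -0.7 radial 0.2 Fz 6.9 j6 1.57 g 0.20204534834148388 along y err -167.6 z err 0.4
t 15.4 pos [533.45  21.01  33.27] jaw -100.5 q [-0.18  0.57  1.69  0.    0.88  1.57] F [0.33 0.63 6.92] g 0.20204534834148388 tilt [ 0. -0. -1.]
row [ 0.23 -0.01  0.02] -0.01783793019137079
15.4 [533.5  21.   33.3] [-0.2  0.6  1.7  0.   0.9  1.6] [0.3 0.6 6.9] 0.20204534834148388
[[ 0.   1.  -0.2]
 [-0.  -0.2 -1. ]
 [-1.   0.  -0. ]]
[[663.9 239.6]
 [450.7 216.7]
 [442.5 338.6]
 [652.5 363.1]]
214.4 -173.9
122.2 93.8
211.4 6.7
124.0 -84.7
[552.40468569 289.48937768]
```

View pics/w8.png

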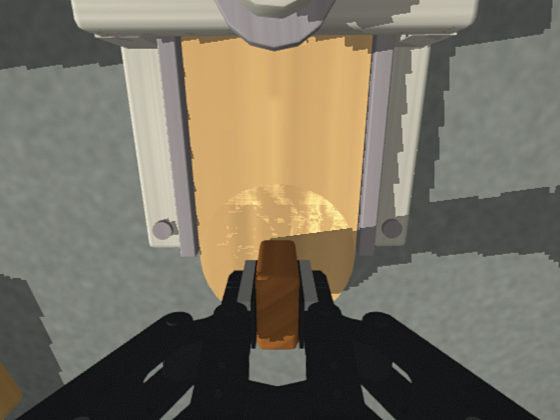

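>>> send_rows --rows "0 -0.12 0 0 0;0 -0.12 -0.3 0 0;0 -0.12 -0.6 0 0;0 -0.12 -1.0 0 0"

```text
time_s: 15.9
eef_pos: [522.8, 22.9, 33.3]
ee_rot: [0.452, 0.544, 0.452, -0.543]
force: [0.3, -0.3, 1.4]
grip_width: 0.207
```

Slides freely (force under 1 N). Draw on.

>>> send_rows --rows "0 0 -1 0 0;0 0 -2 0 0;0 0 -3 0 0;0 0 -4 0 0;0 0 -5 0 0;0 0 -6 0 0;0 0 -6 0 0"

```text
time_s: 16.6
eef_pos: [461.9, 34.3, 33.0]
ee_rot: [-0.452, -0.543, -0.453, 0.544]
force: [-3.9, 0.9, 6.3]
grip_width: 0.201
```

```bash
python3 st.py; python3 look.py w9;
```

```text
t 16.6 pos [461.93  34.3   33.  ] r 190.4 phi 169.6 radial ang(y) -10.5
F tangential(z) -0.1 radial -4.0 Fz 6.3 j6 1.57 g 0.200945660126767 along y err -240.4 z err 0.3
16.6 [461.9  34.3  33. ] [-0.2  0.5  1.9  0.   0.8  1.6] [-3.9  0.9  6.3] 0.200945660126767
[[-0.   1.  -0.2]
 [ 0.  -0.2 -1. ]
 [-1.  -0.  -0. ]]
```

View pics/w9.png

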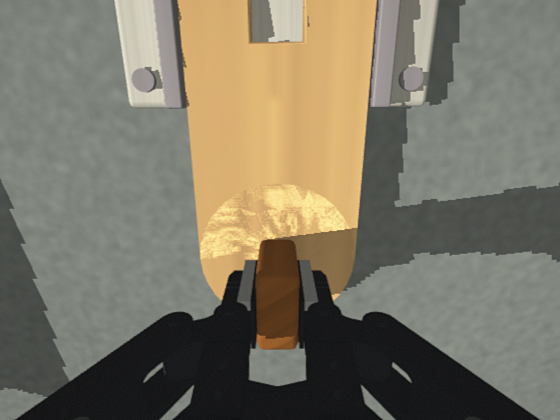

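>>> send_rows --rows "0 -1 0 0 0;0 -3 0 0 0;0 -6 0 0 0;0 -10 0 0 0;0 -14 0 0 0;0 -16 0 0 0;0 -16 0 0 0;0 -16 0 0 0" --grip_force 60

```text
time_s: 17.45
eef_pos: [463.2, 33.9, 192.5]
ee_rot: [-0.452, -0.543, -0.453, 0.544]
force: [0.4, -0.0, -1.0]
grip_width: 0.199
```

```bash
python3 look.py w10 board template_marked_mid template_marked_knob; python3 - <<'E'
from h import *
p=capture('scene');save(p,'scene2')
a=cv2.imread('pics/scene2.png')[165:225,300:400]
cv2.imwrite('pics/sc2.png',cv2.resize(a,None,fx=7,fy=7,interpolation=cv2.INTER_CUBIC))
p=capture('side');save(p,'side2')
E
```

```text
17.45 [463.2  33.9 192.5] [-0.2  0.2  1.7  0.   1.2  1.6] [ 0.4 -0.  -1. ] 0.1994019361500087
[[-0.   1.  -0.2]
 [ 0.  -0.2 -1. ]
 [-1.  -0.  -0. ]]
board [(array([554.8, 290.7,   1.5]), 0.67)]
template_marked_mid [(array([511.7,  23.9, 172.8]), 0.93)]
template_marked_knob [(array([464.1,  36.6, 208.1]), 0.69)]
```

View pics/w10.png

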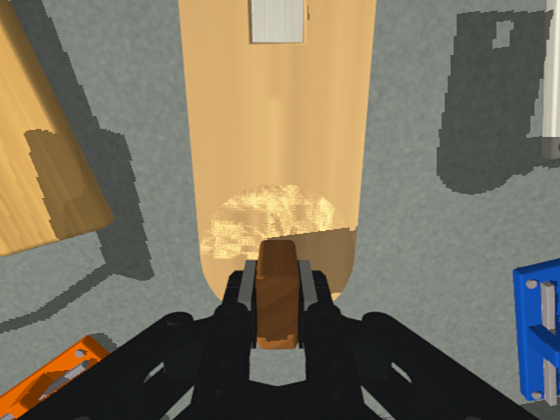

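View pics/sc2.png

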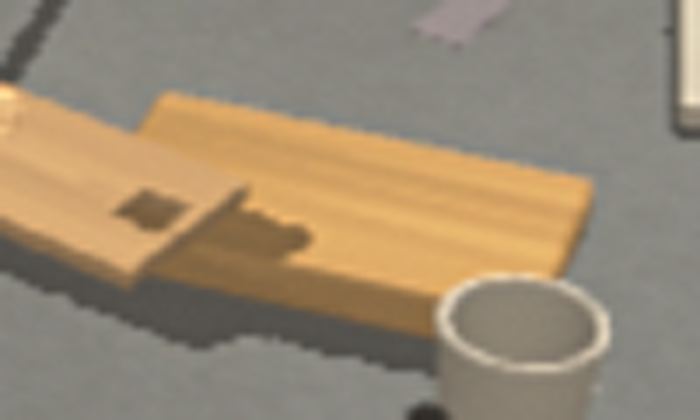

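View pics/side2.png

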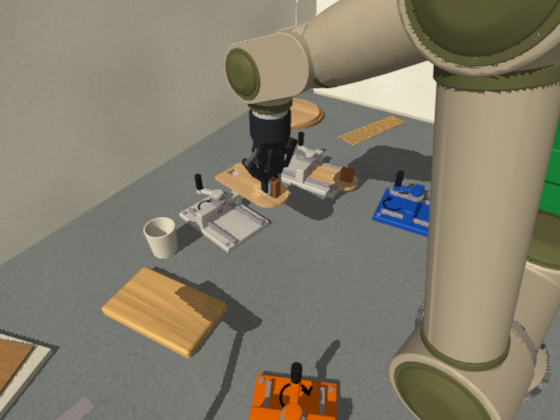

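```bash
python3 - <<'E'
from h import *
p=capture('wrist'); s=ctrl.sense()
T=np.eye(4);a=np.radians(-100.5)
z=np.array([np.cos(a),np.sin(a),0]);x=np.array([0,0,-1.]);T[:3,:3]=np.c_[x,np.cross(z,x),z];T[:3,3]=[531.5,21.3,195.4]
print(np.abs(T[:3,:3]-tool(s)).max())
V=np.linalg.inv(T@p['mount'])
im=cv2.imread('pics/w7.png')
cv2.imwrite('pics/w7d.png',cv2.resize(im[70:320,0:150],None,fx=3,fy=3,interpolation=cv2.INTER_CUBIC))
B=lambda c,th:[np.array([c[0]+u*np.cos(th)-v*np.sin(th),c[1]+u*np.sin(th)+v*np.cos(th),25]) for u,v in((110,65),(110,-65),(-110,-65),(-110,65))]
for im,vw,pp,o in(('w7',V,p,0),('side1',None,None,0),('scene0',None,None,0)):
    img=cv2.imread(f'pics/{im}.png')
    if vw is None: pp=capture(im[:-1]); vw=pp['view']
    q=np.array([proj(pp,X,vw) for X in B((555.5,290),np.radians(6))])
    print(im,q.round(0).tolist())
    big=cv2.resize(img,None,fx=4,fy=4,interpolation=cv2.INTER_CUBIC)
    cv2.polylines(big,[np.round(q*4).astype(int)],True,(0,0,255),1)
    u0,v0=np.maximum(q.min(0)-15,0).astype(int); u1,v1=np.minimum(q.max(0)+15,[560,420]).astype(int)
    cv2.imwrite(f'pics/o_{im}.png',big[v0*4:v1*4,u0*4:min(u1,u0+199)*4])
E
```

```text
0.0012567673809904534
w7 [[-112.0, 125.0], [11.0, 82.0], [118.0, 287.0], [14.0, 315.0]]
side1 [[99.0, 308.0], [144.0, 265.0], [227.0, 302.0], [188.0, 354.0]]
scene0 [[385.0, 190.0], [375.0, 210.0], [309.0, 196.0], [322.0, 177.0]]
```

View pics/o_w7.png

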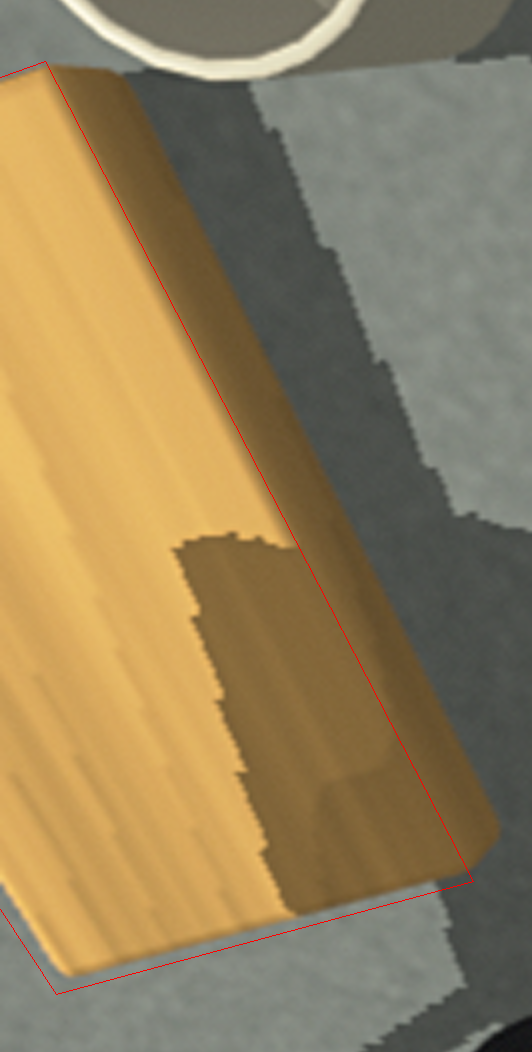

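View pics/o_side1.png

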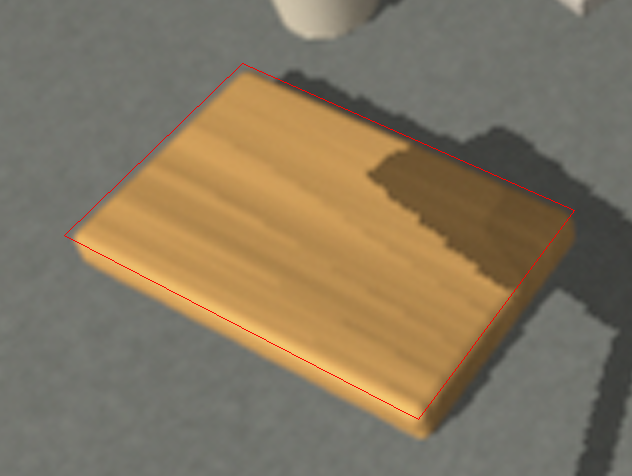

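View pics/o_scene0.png

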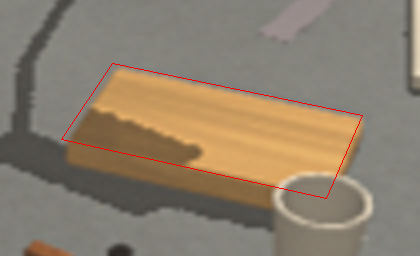

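```bash
python3 go.py 504.8 284.7 130 -84
```

```text
t 17.9 pos [463.63  33.86 192.76] jaw -100.5 q [-0.18  0.22  1.73  0.    1.2   1.57] F [ 0.67 -0.19 -1.66] g 0.1994796085693601 tilt [-0.  0. -1.]
row [  6.28  -0.51 -25.41] -3.2971254483357284
```

>>> send_rows --rows "0 0 -0.1 -3 -0.4;0 0 -0.2 -7 -0.9;0 0 -0.3 -11 -1.4;0 0 -0.3 -15 -2;0 0 -0.4 -19 -2.6;0 2 -0.5 -22.5 -3;0 4 -0.5 -25 -3.3;0 6.3 -0.5 -25.4 -3.3;0 6.3 -0.5 -25.4 -3.3;0 6.3 -0.5 -25.4 -3.3"

```text
time_s: 18.9
eef_pos: [505.1, 284.2, 130.5]
ee_rot: [0.525, 0.473, 0.526, -0.473]
force: [-0.7, -0.8, -0.4]
grip_width: 0.203
```

```bash
python3 go.py 504.8 284.7 45 -84;python3 look.py w11 board template_marked_mid template_marked_knob
```

```text
t 18.9 pos [505.14 284.24 130.46] jaw -84.0 q [ 0.31  0.52  1.46 -0.    1.16  1.78] F [-0.74 -0.83 -0.39] g 0.20279982975742283 tilt [-0. -0. -1.]
row [ 8.55 -0.03 -0.05] 0.00029227983755504284
18.9 [505.1 284.2 130.5] [ 0.3  0.5  1.5 -0.   1.2  1.8] [-0.7 -0.8 -0.4] 0.20279982975742283
[[-0.   1.   0.1]
 [-0.   0.1 -1. ]
 [-1.  -0.   0. ]]
board []
template_marked_mid [(array([556.1, 287.5, 108.9]), 0.69)]
template_marked_knob [(array([507.3, 286.5, 146.5]), 0.89)]
```

View pics/w11.png

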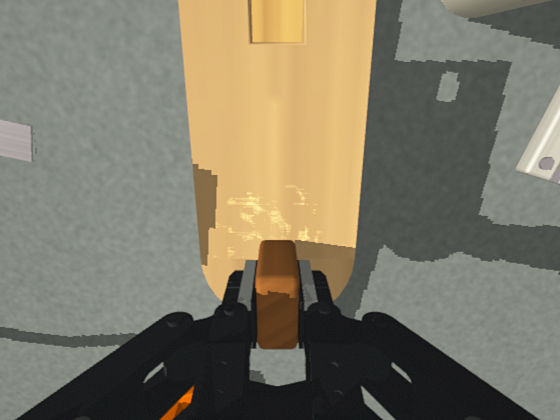

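>>> send_rows --rows "0 3 0 0 0;0 5.5 0 0 0;0 7.3 0 0 0;0 8.2 0 0 0;0 8.2 0 0 0;0 8.2 0 0 0"

```text
time_s: 19.7
eef_pos: [505.7, 284.6, 49.2]
ee_rot: [0.526, 0.474, 0.525, -0.473]
force: [-0.1, 0.4, -1.0]
grip_width: 0.198
```

```bash
python3 go.py 504.8 284.7 42.3 -84;python3 look.py w12; python3 - <<'E'
from h import *
for n in ('side','scene'):
    save(capture(n),n+'3')
a=cv2.imread('pics/side3.png')[230:370,80:250];cv2.imwrite('pics/s3c.png',cv2.resize(a,None,fx=4,fy=4,interpolation=cv2.INTER_CUBIC))
E
```

```text
t 19.7 pos [505.7  284.6   49.21] jaw -84.0 q [0.31 0.63 1.53 0.   0.98 1.78] F [-0.14  0.35 -0.97] g 0.1979752954162415 tilt [ 0.  0. -1.]
row [ 0.69 -0.09 -0.02] 0.0004926894863245934
19.7 [505.7 284.6  49.2] [0.3 0.6 1.5 0.  1.  1.8] [-0.1  0.4 -1. ] 0.1979752954162415
[[ 0.   1.   0.1]
 [ 0.   0.1 -1. ]
 [-1.   0.  -0. ]]
```

View pics/w12.png

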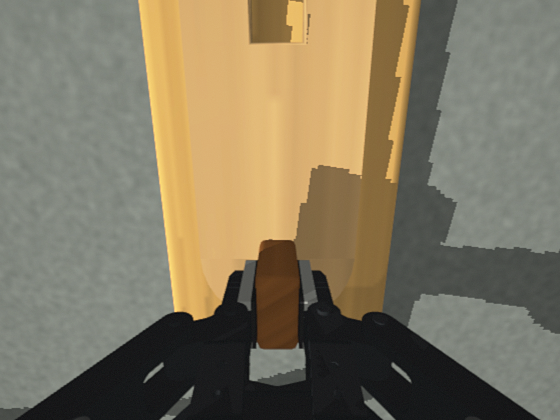

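View pics/s3c.png

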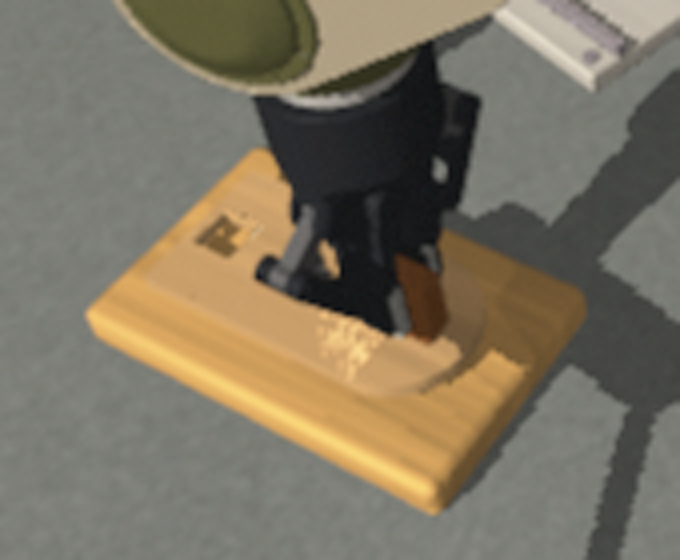

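>>> send_rows --rows "0 0.3 -0.05 0 0;0 0.5 -0.05 0 0;0 0.65 -0.05 0 0;0 0.7 -0.05 0 0"

```text
time_s: 20.25
eef_pos: [504.5, 284.5, 42.3]
ee_rot: [0.526, 0.473, 0.526, -0.473]
force: [-7.1, -3.6, 15.8]
grip_width: 0.2
```

>>> send_rows --rows "0 -0.1 0 0 0;0 -0.1 0 0 0"

```text
time_s: 20.45
eef_pos: [504.6, 284.5, 42.4]
ee_rot: [0.526, 0.473, 0.525, -0.473]
force: [-1.8, -0.2, 4.1]
grip_width: 0.202
```

>>> send_rows --rows "0.3 -0.1 0 0 0;0.45 -0.1 0 0 0;0.5 -0.1 0 0 0;0.5 -0.1 0 0 0;0.5 -2 0 0 0;0.5 -5 0 0 0;0.5 -10 0 0 0;0.5 -15 0 0 0;0.5 -18 -3 0 0;0.5 -18 -6 0 0;0.5 -18 -6 0 0"

```text
time_s: 21.55
eef_pos: [442.6, 278.3, 223.2]
ee_rot: [0.526, 0.473, 0.526, -0.472]
force: [0.9, -0.4, -0.0]
grip_width: 0.497
```

```bash
python3 look.py w13 board template_marked_mid template_marked_knob; python3 - <<'E'
from h import *
from rig import nets
np.set_printoptions(precision=1,suppress=True)
for n in ('side','scene'):
    p=capture(n);save(p,n+'4')
    for t in ('template_marked_mid','board','template_marked_knob','press_marked','heel_marked'): print(n,t,[(d['location'],round(d['confidence'],2)) for d in nets.spot_point(p,t)][:3])
a=cv2.imread('pics/side4.png')[130:370,80:330];cv2.imwrite('pics/s4c.png',cv2.resize(a,None,fx=2.4,fy=2.4,interpolation=cv2.INTER_CUBIC))
E
```

```text
21.55 [442.6 278.3 223.2] [0.3 0.3 1.5 0.  1.3 1.8] [ 0.9 -0.4 -0. ] 0.4966197881065621
[[ 0.   1.   0.1]
 [ 0.   0.1 -1. ]
 [-1.   0.  -0. ]]
board [(array([556.7, 286.3,  19.2]), 0.48)]
template_marked_mid [(array([555. , 287.5,  21.3]), 0.81)]
template_marked_knob [(array([506.6, 285.2,  59.5]), 0.84)]
side template_marked_mid [([553.7, 290.1, 24.9], 0.58)]
side board [([501.6, 286.4, 64.7], 0.63), ([555.3, 291.4, 4.7], 0.62)]
side template_marked_knob [([505.8, 285.2, 65.1], 0.7)]
side press_marked [([653.6, 1.4, 4.3], 0.92), ([236.5, -289.7, 0.9], 0.78)]
side heel_marked [([736.4, -13.1, 20.3], 0.9), ([246.8, 271.6, 14.1], 0.77), ([319.3, -283.2, 12.3], 0.75)]
scene template_marked_mid [([552.9, 291.8, 25.0], 0.73)]
scene board [([557.6, 288.5, -2.9], 0.72)]
scene template_marked_knob [([506.0, 281.4, 59.5], 0.95)]
scene press_marked [([237.0, -290.7, -2.4], 0.91), ([645.8, 0.6, -2.2], 0.76), ([216.2, 344.2, -1.8], 0.59)]
scene heel_marked [([314.3, -284.4, 14.6], 0.92), ([730.4, -9.6, 18.4], 0.75), ([253.2, 271.9, 13.5], 0.69)]
```

View pics/w13.png

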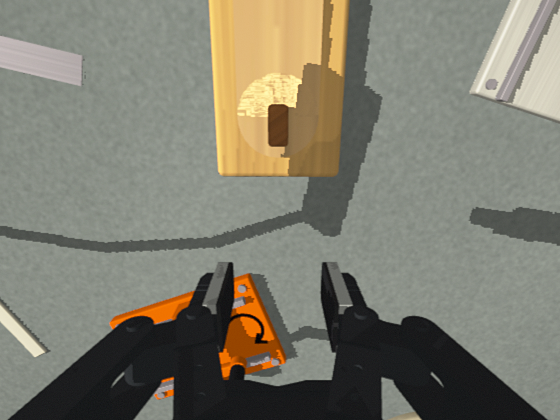

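View pics/s4c.png

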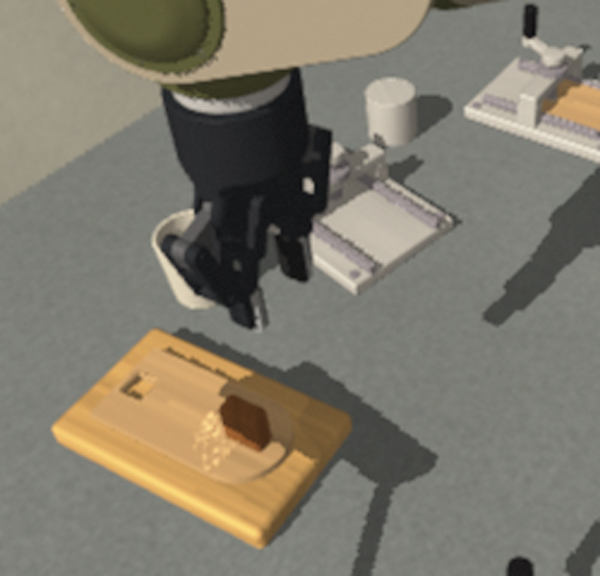

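```bash
python3 -c "
from rig import workorder; print(workorder.finish_job())"
```

```text
the job is handed in; nothing more can be done
None
```

The job is done and handed in at about 22 s on the robot's clock, well under the 72 s limit. No verdict came back.

- **Crank:** I turned the marked press's crank about 3.5 rad clockwise from above, holding the sleeve loosely between the fingers. The push stayed near 6 N, then jumped to about 11.5 N and the handle stopped following. I took that as the hard stop. The networks then put the handle at about 108 to 111 mm, which matches the open height.
- **Template:** I drew it about 73 mm straight out along the press. The force stayed under 1 N at first and was about 4 N at the end. I then lifted it, turned it to the board's direction, set it down and let go.

**Last checks:**
- **Position on the board:** The template lies flat and lengthwise. The networks put its middle within about 4 mm of the board's centre, at roughly (555, 290). The wrist picture shows its side margins even to about 1 mm. By eye the margin at the round end looked nearer 20 mm than the ideal 25 mm, but perspective accounts for some of that.
- **Presses:** The marked press's measured position stayed the same within the measuring error. I never touched the unmarked press or the pots.
- **Hardest contact:** The highest force I read was about 16 N, when the template met the board. I eased off to about 4 N before letting go.

The gripper is open and clear of everything.

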